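# Seat the slide carrier in the microscope stage

### The job

Load the slide carrier into the microscope stage: take it by its blue fin, hook its orange tongue under the silver retaining lip with the other end raised, push it in against the sprung brass bar, then rotate it down so that it drops in front of the far wall. Leave it fully home, flat and flush, held by the bar, with nothing touching it; work gently so that carrier and stage are never pressed together hard (20 N is plenty), and leave the other things on the bench where they are.

Things in the scene. Friction and masses are not known exactly. Their poses are not given: they have to be found in the camera images.
- carrier_grip (a point): Middle of the blue fin of the loose slide carrier (0.25 to 0.4 kg, flat on the bench at first), 36 mm above the carrier's underside, over its plate's middle. Fin: 12 mm thick (x), 44 wide (y), from 8 to 54 mm above the underside; grip across its thickness. Plate: aluminium, 124 (x) x 96 (y) x 8 mm, bearing slides; far edge at x +62. Axes: x away from the orange tongue, z up.
- tongue (a point): Middle of the tip's lower edge of the carrier's orange tongue, at (-78, 0, -36) mm from carrier_grip; same axes. The tongue sticks out 16 mm from the plate's -x edge, level with the underside, 60 mm wide (y), 4 mm thick.
- stage_base: White, blue-banded base of the microscope stage, fixed; origin on the bench under its middle, x away from the lip, z up. The grey stage plate on it (182 x 124 mm) is parked, and holds, anywhere within 20 mm either way along x. This offset is not reported: find lip and walls by feel. The sizes under seat and lip are for offset 0; the real lip, bar, walls and seat shift by it in x.
- seat (a point): Middle of the seat floor at offset 0, 34 mm over the bench; base's axes. Far wall: inner face at x +62 mm; side cheeks: inner faces at y +-50.5, x -56 to +62; all 8 mm high, flush with a seated carrier. A seated carrier lies on the floor along these axes, its middle here (plus offset), far edge against the far wall, tongue 8 mm under the lip, bar pushed in 3 mm.
- lip (a point): Middle of the lower free edge of the silver retaining lip at offset 0: x -70, 9 mm above the seat floor; base's axes. The lip is 5 mm thick, 124 wide and covers x -100 to -70. The tongue fits under it with the carrier's far edge raised 6 to 18 degrees. Push towards -x until the bar is near its hard stop while rotating down, or the far edge lands on the far wall.
- bar (a joint): Travel of the sprung brass bar under the lip, m: 0 free (face at x -75 mm from the seat at offset 0), 0.003 with the carrier seated, 0.005 at its hard stop; grows as the tongue pushes it towards -x. It pushes back with 3 N when just touched, 5.4 N at 3 mm, 7 N just before the hard stop.
- oil_bottle_c (a point): Amber oil bottle, 32 mm across, 75 tall; centre. Bystander.
- slide_tray_c (a point): Clear tray of slides, 100 x 170 x 18 mm; centre. Bystander.
- slide_box_c (a point): Closed blue slide box, 100 x 87 x 35 mm; centre. Bystander.
- beaker_c (a point): Empty glass beaker, 68 mm across, 85 tall; centre. Bystander.
- stain_jar_c (a point): Purple stain jar with white cap, 50 mm across, 65 tall; centre. Bystander.
- petri_dish_c (a point): Shallow dish, 90 mm across, 15 tall; centre. Bystander.
- coverslip_box_c (a point): Small clear box with green lid, 50 x 50 x 38 mm; centre. Bystander.
There are look-alikes about, which are no part of the job. Leave any brown look-alike of the part that bears carrier_grip alone. What is shaped like the stage_base but green is not meant.

How it is judged:
By the outcome, as a careful person would: the job done as asked, in the order asked, and still so for the second after the job is handed in, with the robot touching nothing.
It also fails if it takes over 62 s, if anything falls off the work surface, if the arm or the gripper's body presses on something with over 40 N, if the wrist force passes 120 N, or if a joint passes its speed limit or range.

### The arm

A 6-joint arm with a two-finger parallel gripper is mounted at the origin on the work surface. World frame = base frame: x ahead of the robot, y to its left, z up, the work surface at z = 0. Lengths are in mm, angles in rad, forces in N, time in s.
With the tool pointing down it reaches from about 275 to 750 mm from the base axis. Payload 10.2 kg.
Tool frame: the origin (TCP) lies midway between the tips of the shut fingers; the grasp point (between the pads) lies 19 mm behind it; x points along the fingers, z is the direction in which the jaws open and shut, and the axes are right-handed (so a half turn about x gives the same grasp; the last joint's range is limited). The gripper opens to 88 mm and grips with 3 to 60 N. Pads are 18 mm wide; open, the fingers measure 123 mm over their backs; the gripper's body (75 mm by 187 mm) begins 45 mm behind the grasp point.
Start: joints at [0.988, 0.313, 1.498, -0, 1.331, -0.223], TCP at [184.859, 491.384, 238.72] pointing down, gripper open.
Joint ranges: [-2.94, 2.94], [-0.97, 2.17], [0.19, 2.56], [-1.23, 4.37], [0.02, 3.11], [-2.88, 2.88]. Speed limits (rad/s): [2.39, 2.39, 3.01, 3.14, 3.14, 3.14].

### API

Orientations are given as a unit quaternion [w, x, y, z].
In Python, from workcell import status, eyes, manip gives the robot as it stands. The module is installed in compiled form; this text tells all that it offers.
- The arm moves only by the tool move_arm, never from a script. Its argument "rows" is a list of rows, each a list of 7 numbers: the shift along the tool's x, y, z in m, then the turn, a rotation vector about the tool's x, y, z in degrees, then the finger opening in m, from 0 to 0.0881. A call has 1 to 12 rows; each row shifts and turns the pose as measured when the row begins, along the tool's axes as they then stand; what a row does not reach is not made up. A row lasts 1/8 s, in which the tool goes at most 62.5 mm and 10.7 degrees, less where a joint would pass 70% of its speed; a pose out of reach is approached as far as the arm can. A call is refused whole if a number of a shift passes 0.0625 or a number of a turn 10.7, either way. A call with a gripper value outside its range is refused whole. The fingers move at their own pace and stop on an object; "newtons" is the grip in N (left out, the last holds). Time passes only in rows, so rows that do not move let the fingers close. It gives the time, the measured TCP pose, the force and the opening at its end, in the units of the state.
- status.observe(): the state, without advancing time (a new reading comes with each control period).
- eyes.camera(name): name is "side" or "top" or "wrist"; returns (picture, depth): 384x512x3 uint8, red, green, blue; 384x512 float32, mm along the optical axis (not along the pixel's ray), 0 where there is no reading.
- eyes.camera_model(name): a dict with "mtx" (3x3 intrinsics, pixels), "k1" (the pictures are not rectified: a ray, as slopes to the right and down, at radius r is drawn at 1 + k1 r^2 times it, then the intrinsics apply), "R" (3x3) and "t" (3): a world point X has camera coordinates R X + t. Camera axes: x right, y down, z forward; pixel columns grow to the right and rows downward; lengths in mm; the calibration is good to about 2 mm. A picture is of the moment at which its call begins: read the wrist's pose just before it. camera_model takes no time and is no camera call; for the wrist camera it gives the pose at the moment of the call.
- manip.close_job(): hands the job in, once; it reports no verdict.
Trained networks look in the newest picture that a camera, given by its name, has taken for a name from the list of things; names that differ only in an ending like _2 or _b are one class to them, and where a whole thing is asked for, a point or a joint stands for the part that bears it (a point fixed in the world has none). Each returns a list of dicts, best first, with "conf" (0 to 1); they miss things now and then, are a little off and sometimes report something else, mostly with a low value. They report only what shows in the picture. A call takes as long as a camera call. They do not tell look-alikes from the thing itself.
- eyes.recognise(camera, name): "xyz" ([x, y, z] in mm, in world coordinates, good to about 4 mm: the middle of the surface that is visible of it).
- eyes.masks_of(camera, name): "mask" (384x512 bool, what is visible of it).
- eyes.place_of(camera, name): "xyz" ([x, y, z] in mm, in world coordinates, good to about 4 mm: a listed point, or the origin of a listed thing).
The state is a dict: "time": time; "qpos": joint angles; "dq": joint speeds; "joint_torque": joint torques, N m; "tcp_pos": TCP position; "tool_rot": TCP orientation; "force": force on the tool from outside, world axes, zero at the start; "ft_torque": the same for the moment, N m; "gripper_width": opening from 0.0 (shut) to 1.0 (fully open).
Only numpy, scipy, OpenCV 4.12 (cv2) and the standard library are available. Lean on these libraries where they do the work, as an engineer would, in place of code of your own. Each camera call takes 0.05 s, during which the arm holds its last target. There are 200 camera calls.

## Working session

There is one attempt and no reset: what is moved stays moved. The work goes in short steps, Python scripts to look and compute and a tool call to move; the robot and the scene stay as the last step left them, time stands still between calls to the robot, and variables do not carry over. Pictures are saved under pics/ and viewed, about 8 in all and at most 12, crops included, and the job is handed in when it is done.

Besides the shell and the picture viewer there is one more tool, called as name(argument=value, ...) on one line, values as JSON. move_arm: Moves the arm, as the interface text tells. Its arguments: {"type":"object","properties":{"rows":{"type":"array","items":{"type":"array","items":{"type":"number"}}},"newtons":{"type":"number"}},"required":["rows"]}

```bash
mkdir -p pics; cat > h.py <<'E'
import numpy as np,cv2
from workcell import status,eyes,manip
def px(m,X):
    c=m['R']@np.array(X,float)+m['t'];s=c[:2]/c[2];s=s*(1+m['k1']*(s@s));return m['mtx'][:2,:2]@s+m['mtx'][:2,2]
def cloud(m,d):
    v,u=np.mgrid[:384,:512];K=m['mtx']
    p=np.stack([u,v],-1).reshape(-1,1,2).astype(np.float64)
    s=cv2.undistortPoints(p,K,np.array([m['k1'],0,0,0.])).reshape(-1,2)
    c=np.c_[s,np.ones(len(s))]*d.reshape(-1,1)
    return ((c-m['t'])@np.array(m['R'])).reshape(384,512,3)
E
cat > a.py <<'E'
from h import *
print(status.observe())
ims=[]
for c in ['top','side']:
    p,d=eyes.camera(c);m=eyes.camera_model(c);np.savez(c,p=p,d=d);ims.append(p)
    print(c,np.round(m['t']),m['mtx'][0,0])
    for n in ['carrier_grip','tongue','stage_base','seat','lip']:
        print(n,[(np.round(r['xyz']).tolist(),np.round(px(m,r['xyz'])).tolist(),round(r['conf'],2)) for r in eyes.place_of(c,n)])
for c,p in zip(['top','side'],ims): cv2.imwrite(f'pics/{c}0.png',cv2.resize(p[...,::-1],(768,576)))
E
python3 a.py
```

```text
{'time': 0.0, 'qpos': array([ 9.87604582e-01,  3.13415262e-01,  1.49838772e+00, -8.61804380e-07,
        1.33100523e+00, -2.23391151e-01]), 'dq': array([-8.19396336e-04, -6.49748952e-04, -6.18972821e-05, -8.40593769e-04,
        4.50646424e-04,  2.81850532e-04]), 'joint_torque': array([-2.20436588e-03, -4.02208328e+01, -2.52269554e+01,  6.92937733e-02,
        3.51707765e-02, -1.27817407e-04]), 'tcp_pos': array([184.72230469, 491.18153025, 238.19742668]), 'tool_rot': array([ 0.5809977 , -0.40262554,  0.58179502,  0.40230449]), 'force': array([ 0.17494831, -0.70370064, -0.55376152]), 'ft_torque': array([-0.01686107, -0.03874868, -0.03200637]), 'gripper_width': 1.0052304239128285}
top [   7.  534. 1055.] 356.3214729662219
carrier_grip [([560.0, -22.0, 39.0], [257.0, 181.0], 0.88), ([531.0, -199.0, 38.0], [315.0, 190.0], 0.77), ([769.0, 34.0, 37.0], [238.0, 115.0], 0.43)]
tongue [([525.0, 46.0, -1.0], [235.0, 194.0], 0.72)]
stage_base [([509.0, 223.0, -2.0], [179.0, 200.0], 0.97), ([248.0, 303.0, -3.0], [153.0, 284.0], 0.74)]
seat [([514.0, 222.0, 30.0], [177.0, 198.0], 0.71), ([251.0, 302.0, 35.0], [150.0, 285.0], 0.61)]
lip [([442.0, 222.0, 43.0], [176.0, 221.0], 0.74), ([182.0, 310.0, 46.0], [146.0, 309.0], 0.62), ([529.0, -196.0, 38.0], [314.0, 191.0], 0.58)]
side [ 498.  107. 1060.] 384.2837448013621
carrier_grip [([559.0, -21.0, 38.0], [243.0, 181.0], 0.73), ([768.0, -144.0, 33.0], [190.0, 152.0], 0.18)]
tongue [([461.0, -170.0, -0.0], [282.0, 169.0], 0.73), ([521.0, 43.0, -2.0], [250.0, 206.0], 0.72)]
stage_base [([512.0, 218.0, -5.0], [237.0, 250.0], 0.92), ([636.0, 442.0, 15.0], [152.0, 310.0], 0.18)]
seat [([253.0, 303.0, 33.0], [342.0, 286.0], 0.96), ([512.0, 221.0, 33.0], [237.0, 240.0], 0.69)]
lip [([438.0, 220.0, 45.0], [267.0, 242.0], 0.95), ([179.0, 313.0, 42.0], [378.0, 294.0], 0.75), ([624.0, -436.0, 42.0], [252.0, 117.0], 0.21)]
```

View pics/top0.png

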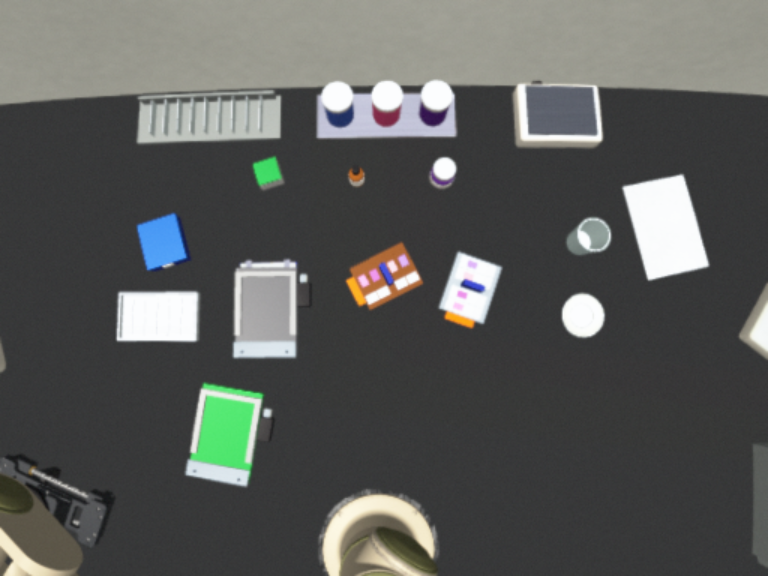

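View pics/side0.png

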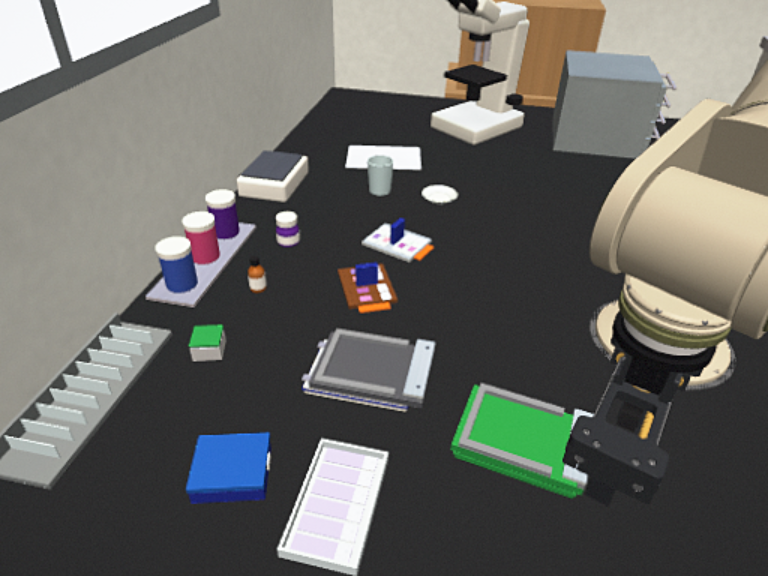

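Two carriers show in the top view: the brown one at (385,275) in the 768-wide picture and the aluminium one with the blue fin and orange tongue at (470,288). The aluminium one fits. Of the two stages, the grey one at (265,308) is meant, and the green one at (228,433) is the look-alike. I'll confirm with a crop and measure both.

```bash
cat > b.py <<'E'
from h import *
z=np.load('top.npz');p,d=z['p'],z['d'];m=eyes.camera_model('top');W=cloud(m,d)
hsv=cv2.cvtColor(p,cv2.COLOR_RGB2HSV)
def near(c,r): return np.linalg.norm(W[...,:2]-c,axis=-1)<r
c=near([525,-195],95)
orange=c&(hsv[...,0]<22)&(hsv[...,0]>8)&(hsv[...,1]>180)&(hsv[...,2]>120)
fin=c&(W[...,2]>35)
pl=c&(W[...,2]>4)&(W[...,2]<16)&(hsv[...,2]>60)
for n,k in [('orange',orange),('fin',fin),('plate',pl)]:
    P=W[k];r=cv2.minAreaRect(P[:,:2].astype(np.float32));print(n,len(P),np.round(P.mean(0),1),np.round(r[0],1),np.round(r[1],1),round(r[2],1),'ztop',np.round(np.percentile(P[:,2],[5,50,95]),1))
s=near([505,220],130)
for n,k in [('stage>22',s&(W[...,2]>25)),('>39',s&(W[...,2]>39)&(W[...,2]<60)),('lip>45',s&(W[...,2]>45.5)&(W[...,0]<470))]:
    P=W[k];r=cv2.minAreaRect(P[:,:2].astype(np.float32));print(n,len(P),np.round(P.mean(0),1),np.round(r[0],1),np.round(r[1],1),round(r[2],1),np.round(np.percentile(P[:,2],[5,50,95]),1))
# rows through stage along x
for v in range(170,245,3): print(v,np.round(W[v,178]),p[v,178])
a=cv2.resize(p[160:250,140:350,::-1],(798,342),interpolation=cv2.INTER_CUBIC);cv2.imwrite('pics/crop1.png',a)
E
python3 b.py
```

```text
orange 93 [ 463.6 -173.7    2.2] [ 463.7 -173.8] [61.5 14.1] 70.4 ztop [-1.3  2.4  5.4]
fin 74 [ 529.3 -198.6   50.8] [ 529.8 -198.9] [44.4 12.8] 71.5 ztop [40.3 52.  54.8]
plate 1056 [ 528.  -196.8    7.2] [ 523.8 -196.8] [ 96.6 141.6] 69.8 ztop [ 4.5  7.1 10.4]
stage>22 2448 [482.8 220.2  36.7] [484.3 220.2] [123.2 180.1] 89.7 [30.  34.4 48. ]
>39 775 [458.1 220.7  44.3] [479.3 220. ] [170.4 122.5] 0.1 [39.5 44.3 49.6]
lip>45 315 [407.6 222.9  47.8] [428.4 220.5] [ 68.3 121.1] 0.0 [45.7 47.6 50.6]
170 [604. 226.  -0.] [59 59 60]
173 [595. 226.  -2.] [61 61 64]
176 [582. 222.  18.] [244 247 247]
179 [571. 219.  33.] [164 163 165]
182 [560. 217.  41.] [229 230 227]
185 [552. 218.  35.] [161 159 162]
188 [543. 219.  29.] [159 158 159]
191 [534. 218.  31.] [161 159 161]
194 [524. 218.  33.] [163 162 161]
197 [516. 219.  30.] [164 163 165]
200 [506. 218.  31.] [163 162 165]
203 [497. 218.  33.] [165 162 164]
206 [488. 217.  35.] [163 162 164]
209 [479. 219.  28.] [166 164 165]
212 [470. 218.  31.] [165 164 166]
215 [460. 217.  34.] [166 165 167]
218 [452. 218.  30.] [167 165 167]
221 [442. 217.  34.] [168 167 169]
224 [433. 218.  31.] [167 166 166]
227 [424. 218.  32.] [184 188 192]
230 [415. 215.  44.] [222 231 236]
233 [406. 215.  45.] [223 231 238]
236 [397. 215.  44.] [222 231 237]
239 [387. 224.  -1.] [65 64 66]
242 [378. 225.  -4.] [55 57 56]
```

View pics/crop1.png

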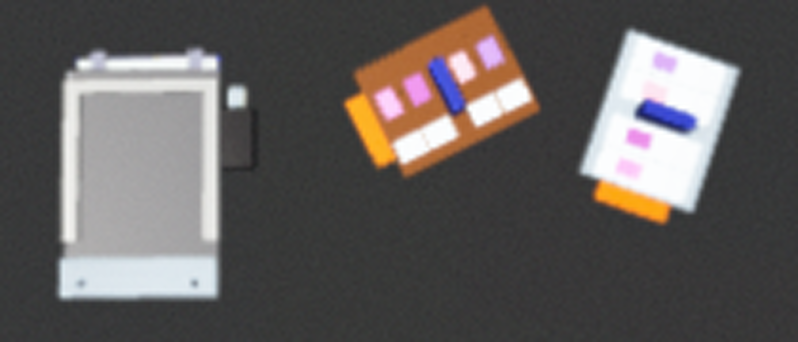

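The crop shows the aluminium carrier (plate about (660,120), blue fin (665,115), orange tongue (632,200)) and the grey stage with its silver lip at (138,278), so the choice is confirmed. Next I'll plan the approach.

```bash
cat >> h.py <<'E'
from scipy.spatial.transform import Rotation as Ro
def state():
    s=status.observe();q=s['tool_rot'];return s,Ro.from_quat([q[1],q[2],q[3],q[0]])
def target(psi,tilt=0,sgn=1):
    # jaw along carrier x (yaw psi deg); tilt>0 raises +x end
    c=np.array([np.cos(np.radians(psi)),np.sin(np.radians(psi)),0.])
    z=c*sgn;x=np.array([0,0,-1.]);R=Ro.from_matrix(np.c_[x,np.cross(z,x),z])
    yl=np.cross([0,0,1.],c)
    return Ro.from_rotvec(-np.radians(tilt)*yl)*R
def plan(pos,psi,tilt=0):
    s,R=state();T=min((target(psi,tilt,g) for g in(1,-1)),key=lambda t:(R.inv()*t).magnitude())
    dv=(np.array(pos)-s['tcp_pos'])
    print('t',round(s['time'],2),'tcp',np.round(s['tcp_pos'],1),'F',np.round(s['force'],1),'w',round(s['gripper_width']*88.1,1))
    print('tool shift mm',np.round(R.inv().apply(dv),1),'turn deg',np.round(np.degrees((R.inv()*T).as_rotvec()),2),'shift in final tool axes',np.round(T.inv().apply(dv),1));print(np.round(R.as_matrix(),3).tolist())
E
python3 -c "
from h import *
plan([529.6,-198.8,150],-20)"
```

```text
t 0.6 tcp [184.9 491.4 238.7] F [-0.6  0.6 -0. ] w 88.1
tool shift mm [  88.7 -565.7 -524.6] turn deg [89.39  0.    0.  ] shift in final tool axes [  88.7 -530.6  560. ]
[[0.0, -0.936, 0.352], [-0.0, 0.352, 0.936], [-1.0, -0.0, 0.0]]
```

move_arm(rows=[[0.006, -0.061, -0.001, 6.4, 0, 0, 0.088], [0.006, -0.061, -0.001, 6.4, 0, 0, 0.088], [0.006, -0.061, -0.001, 6.4, 0, 0, 0.088], [0.006, -0.061, -0.001, 6.4, 0, 0, 0.088], [0.006, -0.061, -0.001, 6.4, 0, 0, 0.088], [0.006, -0.061, -0.001, 6.4, 0, 0, 0.088], [0.006, -0.061, -0.001, 6.4, 0, 0, 0.088], [0.006, -0.061, -0.001, 6.4, 0, 0, 0.088], [0.006, -0.061, -0.001, 6.4, 0, 0, 0.088], [0.006, -0.061, -0.001, 6.4, 0, 0, 0.088], [0.006, -0.061, -0.001, 6.4, 0, 0, 0.088], [0.006, -0.061, -0.001, 6.4, 0, 0, 0.088]])

```text
time: 2.1
tcp_pos: [554.6, -88.2, 164.7]
tool_rot: [0.706, 0.06, 0.703, -0.057]
force: [0.4, 0.1, -0.5]
gripper_width: 1.002
```

```bash
python3 -c "
from h import *
plan([529.6,-198.8,150],-20)"
```

```text
t 2.1 tcp [554.6 -88.2 164.7] F [ 0.4  0.1 -0.5] w 88.2
tool shift mm [  14.3 -113.3   -6.5] turn deg [10.5   0.16 -0.2 ] shift in final tool axes [  14.7 -112.5   14.3]
[[0.004, 0.165, 0.986], [0.003, 0.986, -0.165], [-1.0, 0.003, 0.003]]
```

move_arm(rows=[[0.007, -0.0567, -0.0007, 5.25, 0, 0, 0.088], [0.007, -0.0567, -0.0007, 5.25, 0, 0, 0.088], [0, 0, 0, 0, 0, 0, 0.088]])

```text
time: 2.48
tcp_pos: [527.5, -205.8, 149.3]
tool_rot: [0.697, 0.128, 0.695, -0.126]
force: [-0.7, 0.4, -0.8]
gripper_width: 0.999
```

```bash
cat > c.py <<'E'
from h import *
p,d=eyes.camera('wrist');m=eyes.camera_model('wrist');W=cloud(m,d);np.savez('w1',p=p,d=d)
hsv=cv2.cvtColor(p,cv2.COLOR_RGB2HSV)
c=(np.linalg.norm(W[...,:2]-[525,-195],axis=-1)<100)&(d>0)
orange=c&(hsv[...,0]<22)&(hsv[...,0]>8)&(hsv[...,1]>180)&(hsv[...,2]>100)&(W[...,2]<12)
fin=c&(hsv[...,0]>105)&(hsv[...,0]<130)&(hsv[...,1]>150)&(W[...,2]>45)&(W[...,2]<60)
for n,k in [('orange',orange),('fin',fin)]:
    P=W[k]
    if len(P)<5: print(n,len(P));continue
    r=cv2.minAreaRect(P[:,:2].astype(np.float32));print(n,len(P),np.round(P.mean(0),1),np.round(r[0],1),np.round(r[1],1),round(r[2],1),np.round(np.percentile(P[:,2],[5,50,95]),1))
print(eyes.place_of('wrist','carrier_grip'))
plan([529.6,-198.8,150],-20)
cv2.imwrite('pics/w1.png',p[...,::-1])
E
python3 c.py
```

```text
orange 786 [ 465.2 -170.7    4.2] [ 464.3 -171.8] [61.8 15.4] 69.3 [3.  4.3 5.4]
fin 487 [ 532.7 -194.    54.2] [ 532.5 -195.1] [42.6  8.6] 69.2 [53.1 54.3 55.3]
[{'xyz': [533.9, -198.0, 31.2], 'conf': 0.89}]
t 2.58 tcp [ 528.6 -202.8  149.9] F [0.  0.1 1. ] w 88.2
tool shift mm [-0.1  4.1 -0.5] turn deg [-0.41  0.18 -0.22] shift in final tool axes [-0.1  4.1 -0.4]
[[0.004, 0.349, 0.937], [0.003, 0.937, -0.349], [-1.0, 0.004, 0.003]]
```

View pics/w1.png

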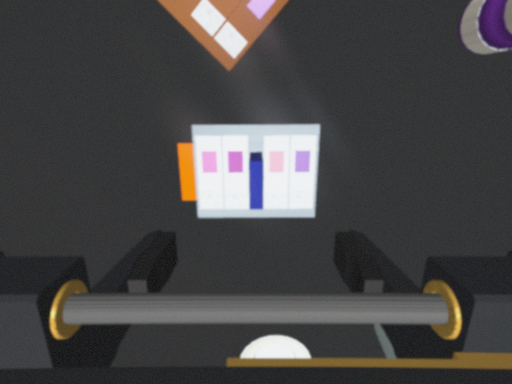

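The wrist picture shows the aluminium carrier at (256,172), with the tongue on the left at (187,172) and the fin at (256,180). The brown look-alike is outside the jaws. Descend to TCP z 17.

```bash
python3 -c "
from h import *
plan([530.8,-196.6,17],-20.7)"
```

```text
t 2.58 tcp [ 528.6 -202.8  149.9] F [0.  0.1 1. ] w 88.2
tool shift mm [132.9   6.1  -0.5] turn deg [ 0.29  0.18 -0.23] shift in final tool axes [ 1.329e+02  6.600e+00 -1.000e-01]
[[0.004, 0.349, 0.937], [0.003, 0.937, -0.349], [-1.0, 0.004, 0.003]]
```

move_arm(rows=[[0.04, 0.006, 0, 0.3, 0.2, -0.2, 0.05], [0.045, 0, 0, 0, 0, 0, 0.05], [0.03, 0, 0, 0, 0, 0, 0.05], [0.01, 0, 0, 0, 0, 0, 0.05]])

```text
time: 3.08
tcp_pos: [534.4, -191.4, 24.1]
tool_rot: [0.698, 0.123, 0.695, -0.124]
force: [0.7, -0.2, -0.5]
gripper_width: 0.578
```

```bash
python3 -c "
from h import *
plan([530.8,-196.6,17],-20.7)"
```

```text
t 3.08 tcp [ 534.4 -191.4   24.1] F [ 0.7 -0.2 -0.5] w 51.0
tool shift mm [ 7.1 -6.1 -1.6] turn deg [ 0.58  0.28 -0.01] shift in final tool axes [ 7.1 -6.1 -1.5]
[[0.005, 0.344, 0.939], [-0.002, 0.939, -0.344], [-1.0, 0.0, 0.005]]
```

move_arm(rows=[[0.007, -0.006, -0.001, 0.6, 0.2, 0, 0.05], [0, 0, 0, 0, 0, 0, 0.05]])

```text
time: 3.32
tcp_pos: [532.3, -196.2, 18.1]
tool_rot: [0.697, 0.126, 0.695, -0.127]
force: [0.4, -0.5, -0.1]
gripper_width: 0.564
```

```bash
python3 -c "
from h import *
plan([530.8,-196.6,17],-20.7)"
```

```text
t 3.33 tcp [ 532.3 -196.2   18.1] F [ 0.4 -0.5 -0.1] w 49.7
tool shift mm [ 1.1 -0.9 -1.3] turn deg [0.07 0.17 0.01] shift in final tool axes [ 1.1 -0.9 -1.3]
[[0.003, 0.352, 0.936], [-0.001, 0.936, -0.352], [-1.0, -0.0, 0.003]]
```

move_arm(rows=[[0.001, -0.001, -0.001, 0, 0.2, 0, 0.03], [0, 0, 0, 0, 0, 0, 0.02], [0, 0, 0, 0, 0, 0, 0.0], [0, 0, 0, 0, 0, 0, 0.0], [0, 0, 0, 0, 0, 0, 0.0], [0, 0, 0, 0, 0, 0, 0.0]], newtons=45)

```text
time: 4.08
tcp_pos: [531.9, -197.5, 19.3]
tool_rot: [0.697, 0.126, 0.695, -0.127]
force: [0.5, -1.0, 0.2]
gripper_width: 0.132
```

```bash
python3 -c "
from h import *
plan([493,220.3,170],0)"
```

```text
t 4.08 tcp [ 531.9 -197.5   19.3] F [ 0.5 -1.   0.2] w 11.6
tool shift mm [-151.6  377.1 -183.2] turn deg [-20.63   0.15   0.08] shift in final tool axes [-150.7  417.8  -38.9]
[[0.002, 0.352, 0.936], [-0.002, 0.936, -0.352], [-1.0, -0.001, 0.003]]
```

move_arm(rows=[[-0.02, 0, 0, 0, 0, 0, 0], [-0.04, 0, 0, 0, 0, 0, 0], [-0.05, 0, 0, 0, 0, 0, 0], [-0.03, 0, 0, 0, 0, 0, 0], [0, 0, 0, 0, 0, 0, 0]])

```text
time: 4.7
tcp_pos: [530.0, -196.2, 159.9]
tool_rot: [0.694, 0.127, 0.697, -0.126]
force: [-0.2, 0.7, -4.3]
gripper_width: 0.132
```

```bash
python3 -c "
from h import *
plan([495,220.3,160],0)"
```

```text
t 4.7 tcp [ 530.  -196.2  159.9] F [-0.2  0.7 -4.3] w 11.7
tool shift mm [   1.1  377.4 -179.6] turn deg [-20.65  -0.26  -0.09] shift in final tool axes [-1.000e-01  4.165e+02 -3.500e+01]
[[-0.004, 0.353, 0.936], [0.002, 0.936, -0.353], [-1.0, 0.001, -0.005]]
```

move_arm(rows=[[0, 0.02, -0.006, -1, 0, 0, 0], [0, 0.04, -0.0115, -2.06, 0, 0, 0], [0, 0.04, -0.0115, -2.06, 0, 0, 0], [0, 0.04, -0.0115, -2.06, 0, 0, 0], [0, 0.04, -0.0115, -2.06, 0, 0, 0], [0, 0.04, -0.0115, -2.06, 0, 0, 0], [0, 0.04, -0.0115, -2.06, 0, 0, 0], [0, 0.04, -0.0115, -2.06, 0, 0, 0], [0, 0.04, -0.0115, -2.06, 0, 0, 0], [0, 0.04, -0.0115, -2.06, 0, 0, 0], [0, 0.02, -0.006, -1, 0, 0, 0], [0, 0, 0, 0, 0, 0, 0]])

```text
time: 6.2
tcp_pos: [476.7, 240.8, 141.6]
tool_rot: [0.692, -0.004, 0.721, 0.011]
force: [0.3, -0.4, -3.2]
gripper_width: 0.129
```

```bash
python3 -c "
from h import *
plan([515,220.3,150],0,12)"
```

```text
t 6.2 tcp [476.7 240.8 141.6] F [ 0.3 -0.4 -3.2] w 11.4
tool shift mm [-10.2 -21.2  37.5] turn deg [  1.16 -14.35  -0.63] shift in final tool axes [ -0.3 -20.5  39.2]
[[-0.041, -0.021, 0.999], [0.008, 1.0, 0.021], [-0.999, 0.009, -0.041]]
```

move_arm(rows=[[0, -0.01, 0.02, 0.6, -7.2, -0.3, 0], [0, -0.01, 0.02, 0.6, -7.2, -0.3, 0], [0, 0, 0, 0, 0, 0, 0], [0, 0, 0, 0, 0, 0, 0]])

```text
time: 6.7
tcp_pos: [514.8, 220.1, 137.8]
tool_rot: [0.776, -0.0, 0.631, -0.001]
force: [0.2, 0.0, -3.6]
gripper_width: 0.132
```

```bash
cat > d.py <<'E'
from h import *
s,R=state()
print('tcp',s['tcp_pos'],'R',np.round(R.as_matrix(),3).tolist())
for cam in ['wrist','top']:
    p,d=eyes.camera(cam);m=eyes.camera_model(cam);W=cloud(m,d);np.savez('h_'+cam,p=p,d=d)
    hsv=cv2.cvtColor(p,cv2.COLOR_RGB2HSV);z=W[...,2]
    c=(np.linalg.norm(W[...,:2]-[490,220],axis=-1)<140)&(d>0)&(z>70)
    orange=c&(hsv[...,0]<22)&(hsv[...,0]>8)&(hsv[...,1]>180)&(hsv[...,2]>90)
    P=W[orange];print(cam,'orange',len(P))
    if len(P)>20:
        L=R.inv().apply(P-s['tcp_pos']);r=cv2.minAreaRect(L[:,1:].astype(np.float32));print(' tool frame median',np.round(np.median(L,0),1),'rect yz',np.round(r[0],1),np.round(r[1],1),round(r[2],2))
        print(' world',np.round(P.mean(0),1),np.round(P.min(0),1),np.round(P.max(0),1))
    cv2.imwrite(f'pics/h_{cam}.png',p[...,::-1])
plan([515,220.3,150],0,12)
a=cv2.imread('pics/h_wrist.png');b=cv2.imread('pics/h_top.png')[130:300,60:290];b=cv2.resize(b,(512,378))
cv2.imwrite('pics/h.png',cv2.resize(np.vstack([a,b]),(400,595)))
E
python3 d.py
```

```text
tcp [514.76256809 220.13629696 137.80024978] R [[0.204, 0.001, 0.979], [-0.002, 1.0, -0.001], [-0.979, -0.002, 0.204]]
wrist orange 1519
 tool frame median [ 15.3   9.8 -70.6] rect yz [ 11.2 -46.6] [65.  46.9] 86.7
 world [449.1 229.6 109.8] [441.8 206.7 105.5] [491.3 255.7 199.9]
top orange 18
t 6.8 tcp [515.1 220.3 138. ] F [ 0.  -0.4 -3.6] w 11.5
tool shift mm [-11.8   0.    2.4] turn deg [-0.04 -0.17  0.1 ] shift in final tool axes [-11.8   0.    2.4]
[[0.205, 0.001, 0.979], [-0.002, 1.0, -0.001], [-0.979, -0.001, 0.205]]
```

View pics/h.png

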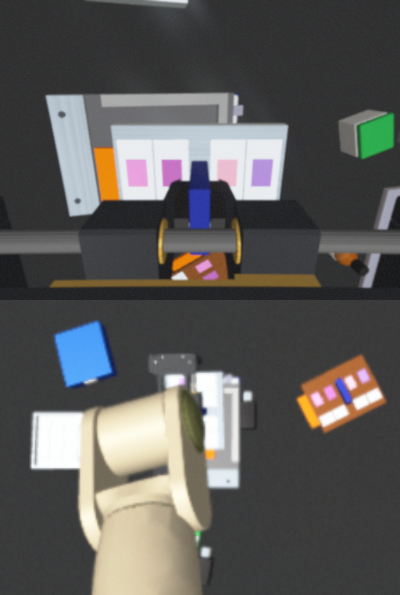

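```bash
cat > e.py <<'E'
from h import *
z=np.load('h_wrist.npz');p,d=z['p'],z['d'];m=eyes.camera_model('wrist');W=cloud(m,d);s,R=state()
L=R.inv().apply(W.reshape(-1,3)-s['tcp_pos']).reshape(W.shape)
ok=d>0
# plate: tool x near 8..20 , z -80..65
pl=ok&(abs(L[...,0]-12)<9)&(abs(L[...,2])<85)&(L[...,1]>-20)&(L[...,1]<80)
print('plate n',pl.sum(),'Lx med',np.round(np.median(L[pl][:,0]),1))
for a,b in [(-78,-66),(-55,-40),(-40,-25),(-20,-10),(10,20),(25,40),(40,55)]:
    k=pl&(L[...,2]>a)&(L[...,2]<b);print(a,b,k.sum(),np.round(np.percentile(L[k][:,1],[90,98,100]),1),'Lx',round(np.median(L[k][:,0]),1))
k=pl&(L[...,1]>20)&(L[...,1]<45);print('z range',np.round(np.percentile(L[k][:,2],[0,1,2,98,99,100]),1))
hsv=cv2.cvtColor(p,cv2.COLOR_RGB2HSV)
f=ok&(hsv[...,0]>105)&(hsv[...,0]<130)&(hsv[...,1]>150)&(abs(L[...,2])<12)&(abs(L[...,1])<40)
print('fin',f.sum(),np.round(np.percentile(L[f],[1,50,99],axis=0),1).tolist())
# stage
st=ok&(W[...,2]>25)&(W[...,2]<60)&(abs(W[...,0]-490)<110)&(abs(W[...,1]-220)<80)
for a,b in [(395,405),(410,418),(430,440),(445,470),(480,510),(520,550)]:
    k=st&(W[...,0]>a)&(W[...,0]<b);q=W[k];print('stage',a,b,len(q),np.round(np.percentile(q[:,1],[0,1,99,100]),1) if len(q) else '', np.round(np.median(q[:,2]),1))
lip=st&(W[...,2]>44);q=W[lip];q=q[q[:,0]<460];print('lip x',np.round(np.percentile(q[:,0],[0,1,50,99,100]),1),'z',np.median(q[:,2]))
for v in [140,150,160]:
  for u in range(60,320,8):
    if st[v,u]: print((v,u),np.round(W[v,u]).astype(int),p[v,u],end=';')
  print()
E
python3 e.py
```

```text
plate n 20189 Lx med 11.1
-78 -66 1335 [26.8 29.4 29.7] Lx 15.3
-55 -40 2561 [43.7 47.5 47.8] Lx 10.8
-40 -25 2532 [43.8 47.5 47.8] Lx 10.9
-20 -10 1276 [45.  47.6 47.9] Lx 10.9
10 20 1282 [45.2 47.6 47.9] Lx 11.0
25 40 2505 [43.8 47.6 47.9] Lx 11.0
40 55 2557 [43.7 47.6 47.9] Lx 11.0
z range [-78.1 -74.5 -71.   59.6  61.   62.5]
fin 1834 [[-36.1, -21.0, -6.2], [-34.2, 13.6, 0.3], [-8.9, 22.1, 6.4]]
stage 395 405 2293 [159.3 161.7 283.8 284.5] 48.0
stage 410 418 1766 [159.6 161.7 283.8 283.9] 48.0
stage 430 440 885 [229.8 230.7 283.9 284. ] 34.1
stage 445 470 1266 [254.1 254.6 284.  284.1] 34.9
stage 480 510 1450 [252.6 253.2 284.1 284.2] 34.9
stage 520 550 1361 [251.1 251.7 284.2 284.3] 34.8
lip x [394.  394.7 409.5 424.7 458.5] z 48.00125991012587
(140, 68) [398 272  47] [187 200 210];(140, 76) [403 271  47] [177 190 197];(140, 84) [409 271  49] [186 199 209];(140, 92) [414 271  47] [186 198 208];(140, 100) [419 271  47] [181 194 204];(140, 108) [425 271  49] [152 161 166];(140, 116) [426 269  34] [110 111 114];(140, 124) [432 269  35] [108 108 111];(140, 132) [438 269  34] [107 10
[... 1602 characters left out ...]
;(150, 236) [520 258  34] [111 111 112];(150, 244) [527 258  34] [112 109 113];(150, 252) [534 258  34] [108 110 113];(150, 260) [541 258  35] [109 110 112];(150, 268) [549 257  34] [111 111 114];(150, 276) [556 257  34] [103 102 105];(150, 284) [561 258  43] [171 171 172];(150, 292) [571 257  35] [117 116 120];
(160, 68) [396 257  48] [184 199 207];(160, 76) [401 257  49] [185 197 207];(160, 84) [406 257  48] [187 201 211];(160, 92) [411 256  47] [178 192 202];(160, 100) [417 256  48] [183 194 205];(160, 108) [422 256  49] [180 192 202];(160, 116) [424 253  33] [111 111 114];(160, 124) [430 253  35] [110 109 113];(160, 132) [436 253  35] [106 107 111];(160, 140) [442 253  34] [109 111 114];
```

```bash
cat >> h.py <<'E'
GX,GZ=78,19.2
def tip(xt,zt,th,y=222.2,yaw=0.1):
    s,R=state();t=np.radians(th);Rm=R.as_matrix()
    # current
    thc=np.degrees(np.arctan2(Rm[0,0],-Rm[2,0]));a=np.radians(thc)
    print('tilt %.2f tip x %.1f z %.1f  far corner x %.1f z %.1f  seat-rel tip %.1f far %.1f'%(thc,*(lambda X,Z:(X,Z,X+140*np.cos(a),Z+140*np.sin(a),X-494.5,X+140*np.cos(a)-494.5))(s['tcp_pos'][0]-GX*np.cos(a)+GZ*np.sin(a),s['tcp_pos'][2]-GX*np.sin(a)-GZ*np.cos(a))))
    plan([xt+GX*np.cos(t)-GZ*np.sin(t),y,zt+GX*np.sin(t)+GZ*np.cos(t)],yaw,th)
E
python3 -c "
from h import *
tip(436,50,10)"
```

```text
tilt 11.83 tip x 442.6 z 103.2  far corner x 579.7 z 131.9  seat-rel tip -51.9 far 85.2
t 6.8 tcp [515.1 220.3 138. ] F [ 0.  -0.4 -3.6] w 11.5
tool shift mm [ 53.2   2.  -16.8] turn deg [-0.14  1.83  0.11] shift in final tool axes [ 53.7   2.  -15.1]
[[0.205, 0.001, 0.979], [-0.002, 1.0, -0.001], [-0.979, -0.001, 0.205]]
```

move_arm(rows=[[0.018, 0.001, -0.006, 0, 0.6, 0, 0], [0.018, 0.001, -0.006, 0, 0.6, 0, 0], [0.016, 0, -0.004, -0.1, 0.6, 0.1, 0], [0, 0, 0, 0, 0, 0, 0]])

```text
time: 7.3
tcp_pos: [508.1, 222.4, 78.4]
tool_rot: [0.764, -0.001, 0.645, 0.0]
force: [0.1, 0.4, -3.3]
gripper_width: 0.132
```

```bash
python3 -c "
from h import *
tip(433,36.5,10)"
```

```text
tilt 9.64 tip x 434.4 z 46.4  far corner x 572.4 z 69.9  seat-rel tip -60.1 far 77.9
t 7.3 tcp [508.1 222.4  78.4] F [ 0.1  0.4 -3.3] w 11.6
tool shift mm [ 9.1 -0.2 -3.1] turn deg [-0.02 -0.36  0.03] shift in final tool axes [ 9.  -0.2 -3.2]
[[0.168, -0.001, 0.986], [-0.0, 1.0, 0.001], [-0.986, -0.001, 0.168]]
```

move_arm(rows=[[0.005, 0, -0.002, 0, -0.2, 0, 0], [0.004, 0, -0.001, 0, -0.2, 0, 0], [0, 0, 0, 0, 0, 0, 0], [0, 0, 0, 0, 0, 0, 0]])

```text
time: 7.8
tcp_pos: [507.2, 222.6, 69.4]
tool_rot: [0.767, -0.0, 0.641, 0.001]
force: [0.4, 0.4, -3.7]
gripper_width: 0.131
```

```bash
python3 -c "
from h import *
tip(420.5,35.5,10)
p,d=eyes.camera('wrist');cv2.imwrite('pics/i.png',p[60:260,40:340,::-1].repeat(2,0).repeat(2,1))"
```

```text
tilt 10.20 tip x 433.9 z 36.7  far corner x 571.7 z 61.5  seat-rel tip -60.6 far 77.2
t 7.8 tcp [507.2 222.6  69.4] F [ 0.4  0.4 -3.7] w 11.6
tool shift mm [ -0.9  -0.4 -13.3] turn deg [-0.02  0.2   0.01] shift in final tool axes [ -0.9  -0.3 -13.3]
[[0.177, -0.001, 0.984], [0.0, 1.0, 0.001], [-0.984, -0.0, 0.177]]
```

View pics/i.png

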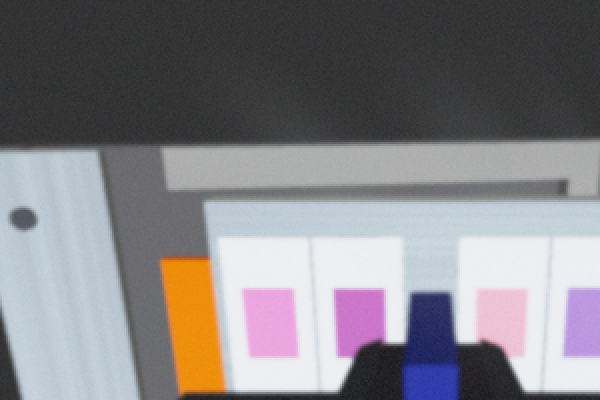

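The picture shows the orange tongue tip at about column 165, just ahead of the lip edge (column 120), with the plate parallel to the cheek. Sliding under the lip.

move_arm(rows=[[-0.0002, 0, -0.0033, 0, 0.1, 0, 0], [-0.0002, 0, -0.0033, 0, 0.1, 0, 0], [-0.0002, -0.0003, -0.0033, 0, 0, 0, 0], [-0.0002, 0, -0.0025, 0, 0, 0, 0], [0, 0, 0, 0, 0, 0, 0]])

```text
time: 8.48
tcp_pos: [494.0, 222.3, 68.4]
tool_rot: [0.766, -0.0, 0.643, 0.001]
force: [0.3, -0.5, -3.5]
gripper_width: 0.133
```

```bash
python3 -c "
from h import *
tip(418,35.5,10)"
```

```text
tilt 10.02 tip x 420.5 z 35.9  far corner x 558.4 z 60.2  seat-rel tip -74.0 far 63.9
t 8.47 tcp [494.  222.3  68.4] F [ 0.3 -0.5 -3.5] w 11.7
tool shift mm [-0.  -0.1 -2.6] turn deg [-0.01  0.02 -0.  ] shift in final tool axes [-0.  -0.1 -2.6]
[[0.174, -0.002, 0.985], [0.0, 1.0, 0.002], [-0.985, 0.0, 0.174]]
```

move_arm(rows=[[-0.0003, 0, -0.0012, 0, 0, 0, 0], [0, 0, 0, 0, 0, 0, 0]])

```text
time: 8.72
tcp_pos: [493.0, 222.3, 68.6]
tool_rot: [0.766, -0.0, 0.642, 0.001]
force: [0.2, -1.5, -3.3]
gripper_width: 0.133
```

move_arm(rows=[[-0.0002, 0, -0.001, 0, 0, 0, 0], [0, 0, 0, 0, 0, 0, 0]])

```text
time: 8.98
tcp_pos: [492.8, 222.3, 69.0]
tool_rot: [0.767, -0.0, 0.642, 0.001]
force: [1.6, -0.6, -4.8]
gripper_width: 0.133
```

```bash
python3 -c "
from h import *
tip(416,35,10)"
```

```text
tilt 10.18 tip x 419.4 z 36.3  far corner x 557.2 z 61.1  seat-rel tip -75.1 far 62.7
t 8.97 tcp [492.8 222.3  69. ] F [ 1.6 -0.6 -4.8] w 11.7
tool shift mm [ 0.9 -0.1 -3.6] turn deg [-0.03  0.18 -0.03] shift in final tool axes [ 0.9 -0.1 -3.6]
[[0.177, -0.001, 0.984], [0.001, 1.0, 0.001], [-0.984, 0.001, 0.177]]
```

move_arm(rows=[[0.0006, 0, -0.001, 0, 0.1, 0, 0], [0.0003, 0, -0.001, 0, 0, 0, 0], [0, 0, 0, 0, 0, 0, 0]])

```text
time: 9.35
tcp_pos: [492.2, 222.4, 68.7]
tool_rot: [0.768, -0.0, 0.641, 0.001]
force: [3.5, -1.3, -3.3]
gripper_width: 0.128
```

```bash
python3 -c "
from h import *
tip(416,35,10)"
```

```text
tilt 10.28 tip x 418.9 z 35.8  far corner x 556.7 z 60.8  seat-rel tip -75.6 far 62.2
t 9.35 tcp [492.2 222.4  68.7] F [ 3.5 -1.3 -3.3] w 11.3
tool shift mm [ 0.7 -0.2 -2.9] turn deg [-0.03  0.28 -0.06] shift in final tool axes [ 0.7 -0.2 -2.9]
[[0.178, -0.001, 0.984], [0.001, 1.0, 0.001], [-0.984, 0.001, 0.178]]
```

move_arm(rows=[[0.0004, 0, -0.0016, 0, 0.1, 0, 0], [0.0002, 0, -0.0016, 0, 0.1, 0, 0], [0, 0, -0.0008, 0, 0, 0, 0]])

```text
time: 9.72
tcp_pos: [489.6, 222.4, 68.3]
tool_rot: [0.768, 0.0, 0.641, 0.001]
force: [5.4, -0.9, -0.0]
gripper_width: 0.137
```

```bash
python3 -c "
from h import *
tip(415.4,35,9)"
```

```text
tilt 10.29 tip x 416.3 z 35.4  far corner x 554.0 z 60.4  seat-rel tip -78.2 far 59.5
t 9.72 tcp [489.6 222.4  68.3] F [ 5.4 -0.9 -0. ] w 12.1
tool shift mm [ 2.  -0.2 -0.5] turn deg [-0.03  1.29 -0.09] shift in final tool axes [ 2.1 -0.2 -0.5]
[[0.179, -0.001, 0.984], [0.002, 1.0, 0.001], [-0.984, 0.002, 0.179]]
```

move_arm(rows=[[0.0013, 0, -0.0007, 0, 1, 0, 0], [0.0013, 0, -0.0005, 0, 1, 0, 0], [0.0013, 0, -0.0003, 0, 1, 0, 0]])

```text
time: 10.1
tcp_pos: [490.2, 222.4, 65.0]
tool_rot: [0.752, 0.0, 0.659, 0.001]
force: [5.6, -0.6, -2.8]
gripper_width: 0.129
```

```bash
python3 -c "
from h import *
tip(415.3,35,5)"
```

```text
tilt 7.48 tip x 415.3 z 35.8  far corner x 554.1 z 54.0  seat-rel tip -79.2 far 59.6
t 10.1 tcp [490.2 222.4  65. ] F [ 5.6 -0.6 -2.8] w 11.4
tool shift mm [ 4.2 -0.3  0.6] turn deg [-0.01  2.48 -0.12] shift in final tool axes [ 4.1 -0.2  0.8]
[[0.13, -0.002, 0.991], [0.002, 1.0, 0.002], [-0.991, 0.002, 0.13]]
```

move_arm(rows=[[0.0018, 0, 0, 0, 1.2, 0, 0], [0.0018, -0.0002, 0, 0, 1.2, -0.1, 0], [0.0018, 0, 0, 0, 1.2, 0, 0]])

```text
time: 10.48
tcp_pos: [492.3, 222.4, 60.1]
tool_rot: [0.731, -0.0, 0.682, 0.001]
force: [4.9, 0.1, -0.7]
gripper_width: 0.129
```

```bash
python3 -c "
from h import *
tip(415.3,35,2)"
```

```text
tilt 4.02 tip x 415.8 z 35.5  far corner x 555.5 z 45.3  seat-rel tip -78.7 far 61.0
t 10.47 tcp [492.3 222.4  60.1] F [ 4.9  0.1 -0.7] w 11.4
tool shift mm [ 3.2 -0.2  0. ] turn deg [-0.01  2.02 -0.06] shift in final tool axes [ 3.2 -0.2  0.2]
[[0.07, -0.002, 0.998], [0.001, 1.0, 0.001], [-0.998, 0.001, 0.07]]
```

move_arm(rows=[[0.0002, -0.0002, -0.001, 0, 0, 0, 0], [0.0014, 0, -0.0006, 0, 1, 0, 0]])

```text
time: 10.72
tcp_pos: [492.1, 222.3, 58.9]
tool_rot: [0.726, 0.0, 0.687, 0.001]
force: [5.4, -0.5, -1.4]
gripper_width: 0.128
```

```bash
python3 -c "
from h import *
tip(415.2,35,0)"
```

```text
tilt 3.18 tip x 415.3 z 35.4  far corner x 555.0 z 43.2  seat-rel tip -79.2 far 60.5
t 10.72 tcp [492.1 222.3  58.9] F [ 5.4 -0.5 -1.4] w 11.3
tool shift mm [ 4.8 -0.2  0.9] turn deg [-0.03  3.18 -0.1 ] shift in final tool axes [ 4.7 -0.2  1.1]
[[0.056, -0.001, 0.998], [0.002, 1.0, 0.001], [-0.998, 0.002, 0.056]]
```

move_arm(rows=[[0.0003, -0.0002, -0.0009, 0, 0.2, 0, 0], [0.0012, 0, -0.0003, 0, 0.8, 0, 0]])

```text
time: 10.98
tcp_pos: [492.3, 222.3, 57.9]
tool_rot: [0.722, 0.001, 0.692, 0.001]
force: [6.3, -1.3, -1.8]
gripper_width: 0.13
```

```bash
python3 -c "
from h import *
tip(415.2,35,0)"
```

```text
tilt 2.38 tip x 415.1 z 35.5  far corner x 555.0 z 41.3  seat-rel tip -79.4 far 60.5
t 10.97 tcp [492.3 222.3  57.9] F [ 6.3 -1.3 -1.8] w 11.5
tool shift mm [ 3.8 -0.1  0.8] turn deg [-0.04  2.38 -0.15] shift in final tool axes [ 3.7 -0.1  0.9]
[[0.041, -0.001, 0.999], [0.003, 1.0, 0.001], [-0.999, 0.003, 0.041]]
```

move_arm(rows=[[0.0014, 0, -0.0001, 0, 0.9, 0, 0], [0.0014, 0, -0.0001, 0, 0.9, -0.1, 0]])

```text
time: 11.22
tcp_pos: [493.3, 222.4, 55.6]
tool_rot: [0.711, 0.0, 0.703, 0.001]
force: [5.9, -1.7, -0.5]
gripper_width: 0.13
```

```bash
python3 -c "
from h import *
tip(415.2,35,0)"
```

```text
tilt 0.71 tip x 415.5 z 35.4  far corner x 555.5 z 37.1  seat-rel tip -79.0 far 61.0
t 11.22 tcp [493.3 222.4  55.6] F [ 5.9 -1.7 -0.5] w 11.5
tool shift mm [ 1.4 -0.2 -0.1] turn deg [-0.04  0.71 -0.07] shift in final tool axes [ 1.4 -0.2 -0.1]
[[0.012, -0.001, 1.0], [0.001, 1.0, 0.001], [-1.0, 0.001, 0.012]]
```

move_arm(rows=[[0.0012, 0, 0, 0, 0.7, 0, 0], [0.0006, 0, 0.0004, 0, 0, 0, 0], [0.0004, 0, 0.0004, 0, 0, 0, 0]])

```text
time: 11.6
tcp_pos: [493.9, 222.4, 53.7]
tool_rot: [0.707, 0.0, 0.707, 0.001]
force: [-0.9, -1.4, 3.2]
gripper_width: 0.132
```

```bash
python3 -c "
from h import *
tip(416.5,34.3,0)"
```

```text
tilt -0.03 tip x 415.9 z 34.5  far corner x 555.9 z 34.4  seat-rel tip -78.6 far 61.4
t 11.6 tcp [493.9 222.4  53.7] F [-0.9 -1.4  3.2] w 11.6
tool shift mm [ 0.2 -0.2  0.6] turn deg [-0.05 -0.03 -0.06] shift in final tool axes [ 0.2 -0.2  0.6]
[[-0.001, -0.001, 1.0], [0.001, 1.0, 0.001], [-1.0, 0.001, -0.001]]
```

The far wall now carries the bar load and the floor carries the carrier. Release and withdraw.

move_arm(rows=[[0, 0, 0, 0, 0, 0, 0.02], [0, 0, 0, 0, 0, 0, 0.04], [0, 0, 0, 0, 0, 0, 0.04], [0, 0, 0, 0, 0, 0, 0.04]])

```text
time: 12.1
tcp_pos: [492.5, 222.6, 53.0]
tool_rot: [0.706, -0.0, 0.708, 0.001]
force: [0.4, -0.7, 0.3]
gripper_width: 0.453
```

move_arm(rows=[[-0.01, 0, 0, 0, 0, 0, 0.04], [-0.03, 0, 0, 0, 0, 0, 0.04], [-0.04, 0, 0, 0, 0, 0, 0.04], [-0.04, 0, 0, 0, 0, 0, 0.04], [0, 0, 0, 0, 0, 0, 0.04], [0, 0, 0, 0, 0, 0, 0.04]])

```text
time: 12.85
tcp_pos: [492.6, 222.4, 179.0]
tool_rot: [0.706, -0.0, 0.708, 0.001]
force: [0.2, 0.1, -0.9]
gripper_width: 0.452
```

```bash
cat > f.py <<'E'
from h import *
p,d=eyes.camera('wrist');m=eyes.camera_model('wrist');W=cloud(m,d);hsv=cv2.cvtColor(p,cv2.COLOR_RGB2HSV)
s,_=state();print(np.round(s['tcp_pos'],1),np.round(s['force'],1))
x,y,z=W[...,0],W[...,1],W[...,2];ok=d>0
def pl(n,k):
    P=W[k];c=np.linalg.lstsq(np.c_[P[:,0]-494,P[:,1]-222,np.ones(len(P))],P[:,2],rcond=None)[0];print(n,len(P),'slopes deg',np.round(np.degrees(c[:2]),2),'z',round(c[2],2))
pl('plate',ok&(abs(x-494)<58)&(abs(y-245)<20)&(z>36)&(z<48)&(abs(x-494)>12))
pl('cheek',ok&(abs(x-494)<50)&(abs(y-278)<4)&(z>38)&(z<48))
pl('lip',ok&(abs(x-409)<12)&(abs(y-245)<30)&(z>44)&(z<52))
pl('wall',ok&(abs(x-561)<2.5)&(abs(y-245)<25)&(z>36))
o=ok&(hsv[...,0]<22)&(hsv[...,0]>8)&(hsv[...,1]>180)&(abs(x-430)<30)&(abs(y-222)<50)
if o.sum(): print('orange',np.round(np.percentile(W[o],[2,50,98],axis=0),1).tolist())
cv2.imwrite('pics/f.png',p[...,::-1])
E
python3 f.py
```

```text
[492.8 222.4 179. ] [-0.7  0.1  1.1]
plate 3809 slopes deg [-0.18 -0.76] z 43.29
cheek 943 slopes deg [-0.06  0.68] z 41.44
lip 1518 slopes deg [-0.17  0.16] z 47.73
wall 583 slopes deg [-1406.05    79.26] z 1762.62
orange [[423.9, 194.2, 37.2], [426.9, 223.3, 38.6], [429.9, 250.3, 40.1]]
```

View pics/f.png

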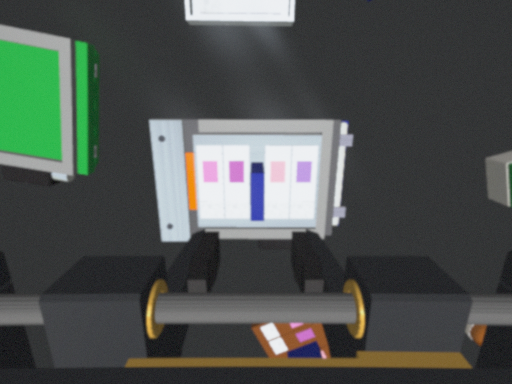

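```bash
cat > g.py <<'E'
from h import *
zs=[]
for i in range(3):
    p,d=eyes.camera('wrist');zs.append(cloud(eyes.camera_model('wrist'),d))
W=np.median(zs,0);x,y,z=W[...,0],W[...,1],W[...,2]
def med(a,b,c,e):
    k=(x>a)&(x<b)&(y>c)&(y<e)&(z>28)&(z<60);return (int(k.sum()),round(float(np.median(z[k])),2)) if k.sum() else None
print('plate -x strip, y lo/hi',med(434,438,180,205),med(434,438,240,265))
print('plate +x strip',med(550,555,180,205),med(550,555,240,265))
print('wall',med(559,563,180,205),med(559,563,240,265),'cheeks -y,+y',med(450,540,163,169),med(450,540,275,282),'plate y strips',med(445,545,175,178),med(445,545,266,269))
for v in (150,210): print([(u,*np.round(W[v,u,[0,2]],1).tolist(),int(p[v,u,0]),int(p[v,u,2])) for u in list(range(182,200))+list(range(314,336,1))])
E
python3 g.py
```

```text
plate -x strip, y lo/hi (82, 42.64) (106, 42.75)
plate +x strip (102, 42.35) (130, 42.27)
wall (88, 41.51) (109, 41.77) cheeks -y,+y (369, 41.65) (760, 41.77) plate y strips (220, 41.94) (313, 42.15)
[(182, 422.7, 47.9, 179, 199), (183, 423.8, 48.4, 158, 174), (184, 423.6, 43.8, 133, 143), (185, 422.3, 34.5, 116, 120), (186, 423.2, 34.3, 115, 118), (187, 424.2, 33.9, 116, 116), (188, 425.3, 34.5, 119, 118), (189, 426.2, 34.0, 118, 119), (190, 427.1, 33.9, 118, 119), (191, 428.2, 34.4, 120, 122), (192, 429.2, 34.2, 135, 138), (193, 430.1, 33.9, 160, 174), (194, 432.8, 41.7, 185, 203), (195, 434.1, 43.2, 205, 220), (196, 434.9, 42.2, 223, 233), (197, 435.9, 42.5, 233, 239), (198, 436.9, 42.8, 236, 241), (199, 438.0, 43.0, 237, 241), (314, 549.7, 42.4, 237, 242), (315, 550.7, 41.8, 237, 242), (316, 551.6, 42.4, 235, 241), (317, 552.4, 42.9, 231, 238), (318, 553.5, 42.4, 219, 230), (319, 554.7, 42.0, 201, 218), (320, 555.6, 41.5, 192, 209), (321, 556.7, 41.1, 181, 191), (322, 557.6, 42.0, 179, 182), (323, 558.5, 41.3, 176, 176), (324, 559.4, 42.0, 177, 176), (325, 560.4, 41.6, 179, 178),
[... 797 characters left out ...]
197, 211), (199, 434.4, 42.8, 213, 226), (314, 553.8, 42.0, 217, 227), (315, 554.9, 40.9, 197, 216), (316, 555.8, 41.5, 188, 204), (317, 556.8, 41.3, 181, 188), (318, 557.9, 41.7, 177, 181), (319, 558.8, 41.6, 174, 175), (320, 559.9, 41.3, 175, 177), (321, 560.9, 41.7, 175, 175), (322, 561.9, 42.0, 173, 175), (323, 563.2, 41.5, 176, 177), (324, 564.1, 41.1, 175, 174), (325, 565.0, 41.9, 167, 168), (326, 566.1, 41.4, 149, 152), (327, 569.3, 33.2, 128, 130), (328, 570.0, 34.6, 113, 118), (329, 571.5, 33.4, 116, 117), (330, 572.4, 34.2, 118, 120), (331, 573.7, 32.9, 112, 117), (332, 574.6, 33.9, 121, 127), (333, 575.7, 33.3, 138, 147), (334, 580.7, 19.6, 153, 171), (335, 581.6, 20.0, 165, 184)]
```

```bash
python3 -c "
from h import *
print(manip.close_job())"
```

```text
the job is handed in; nothing more can be done
None
```

The carrier is loaded in the microscope stage, and I handed the job in at about 13 s of the 62 s allowed.

**What I did:**
- I gripped the aluminium carrier, not the brown look-alike, by its blue fin. I carried it to the grey stage, not the green one.
- With the far edge raised about 10°, I hooked the tongue under the lip and pushed it in against the bar to about 4 mm of travel. I then rotated it down in front of the far wall, opened the gripper and backed off.
- The stage's x offset came from the wrist depth picture and put the bar face at x 419.5. Contact with the bar came at about that position.

**Forces:** wrist readings peaked at about 6.5 N horizontally while pushing. The final press onto the seat floor was about 7 N.

**Last checks (wrist depth, after release):**
- The plate reads 42.3–42.7 mm at its ends, and the cheeks and far wall 41.5–41.8 mm. It is flush to under about 1 mm and level, with the two ends within 0.5 mm.
- The plate's edge is at x 432.5, where a seated carrier should be, and there is no visible gap at the far wall. The tongue is under the lip.
- The gripper was clear, about 125 mm above its release height. I moved none of the other things on the bench.

**Checks that disagreed:**
- The top camera put the stage 2 mm off in y from the wrist camera (220.3 against 222.2). I used the wrist value, and the carrier dropped in without catching.
- One plane fit over the whole plate showed a −0.76° sideways slope. I put this down to the slides in the fit, because the two sides of each bare end strip agree within 0.1 mm.
- The final bar travel was inferred from the carrier's position, not measured directly.

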